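# Wind the press ram down one turn and lock it

## Robot

A 7-joint arm with a two-finger parallel gripper is mounted at the origin on a cart in front of the work surface, level with it; the furniture and walls round the work are solid. World frame = base frame: x ahead of the robot, y to its left, z up, the work surface at z = 0. Lengths are in m, angles in rad, forces in N, time in s.
With the tool pointing down it reaches from about 0.35 to 0.9 m from the base axis. Payload 8.1 kg.
Tool frame: the origin (TCP) lies midway between the tips of the shut fingers; the grasp point (between the pads) lies 19 mm behind it; z points along the fingers, y is the line along which they close (so a half turn about z gives the same grasp; the last joint's range is limited). The gripper opens to 85 mm and grips with 20 to 120 N. Pads are 22 mm wide; open, the fingers measure 114 mm over their backs; the gripper's body (76 mm by 85 mm) begins 54 mm behind the grasp point. The pads swing forward as they close: fully open they stand 13 mm farther back than shut.
Start: joints at [-1.291, 0.434, 0.025, 1.573, -0.012, 1.134, -0.075], TCP at [0.233, 0.58, 0.231] pointing down, gripper open.
Joint ranges: [-2.62, 2.62], [-0.44, 2.09], [-1.27, 1.32], [0.08, 2.57], [-1.32, 4.46], [0.12, 2], [-2.74, 2.74]. Speed limits (rad/s): [2.22, 2.22, 3.01, 3.01, 3.14, 3.14, 3.14].

## Interface

Orientations are given as a unit quaternion [x, y, z, w].
In Python, from station import robot gives the robot as it stands.
- The arm moves only by the tool carry_out, never from a script. Its argument "series" is a list of rows, each a list of 3 entries, a list of its own where there are three numbers: the shift along the tool's x, y, z in m, then the turn, a rotation vector about the tool's x, y, z in rad, then the closure, from -1 (fully open) to 1 (shut), so that 0 is half open. In form: [[[x, y, z], [wx, wy, wz], claw], ...]. A call has 1 to 10 rows; each row shifts and turns the commanded pose from where the row before left it, along the tool's axes as they then stand; what a row does not reach is not made up. A row lasts 1/10 s, in which the tool goes at most 50 mm and 8.59 degrees, less where a joint would pass 70% of its speed; a pose out of reach is approached as far as the arm can. A call is refused whole if a number of a shift passes 0.05 or a number of a turn 0.15, either way. A call with a gripper value outside its range is refused whole. The fingers move at their own pace and stop on an object; "newtons" is the grip in N (left out, the last holds). Time passes only in rows, so rows that do not move let the fingers close. It gives the time, the measured TCP pose, the force, the opening and the grip force at its end, in the units of the state.
- robot.sense(): the state, without advancing time (a new reading comes with each control period).
- robot.camera(name): name is "scene" or "top" or "wrist"; returns the picture (384x512x3 uint8, red, green, blue); there is no depth.
- robot.camera_params(name): a dict with "fovy" (degrees; the focal length in pixels is half the picture's height over the tangent of half this angle, whatever the lens; pixels are square), "cx", "cy" (the principal point, pixels), "R" (3x3) and "t" (3): a world point X has camera coordinates R X + t. Camera axes: x right, y down, z forward; pixel columns grow to the right and rows downward; lengths in m; the calibration is good to about 2 mm. A picture is of the moment at which its call begins: read the wrist's pose just before it. camera_params takes no time and is no camera call; for the wrist camera it gives the pose at the moment of the call.
- robot.sign_off(): hands the job in; it is judged then, once.
Trained networks look in the newest picture that a camera, given by its name, has taken for a name from the list of things; names that differ only in an ending like _2 or _b are one class to them, and where a whole thing is asked for, a point or a joint stands for the part that bears it (a point fixed in the world has none). Each returns a list of dicts, best first, with "confidence" (0 to 1); they miss things now and then, are a little off and sometimes report something else, mostly with a low value. They report only what shows in the picture. A call takes as long as a camera call.
- robot.spot_in(camera, name): "location" ([x, y, z] in m, in world coordinates, good to about 4 mm: the middle of the surface that is visible of it).
- robot.masks_of(camera, name): "pixels" (384x512 bool, what is visible of it).
The state is a dict: "t": time; "joint_positions": joint angles; "joint_velocities": joint speeds; "effort": joint torques, N m; "position": TCP position; "eef_rot": TCP orientation; "ft_force": force on the tool from outside, world axes, zero at the start; "moment": the same for the moment, N m; "width": opening from 0.0 (shut) to 1.0 (fully open); "grasp_force": force on a finger pad.
Only numpy, scipy, OpenCV 4.12 (cv2) and the standard library are available. Lean on these libraries where they do the work, as an engineer would, in place of code of your own. Each camera call takes 0.05 s, during which the arm holds its last target. There are 200 camera calls.

## Task

On the small blue bench press, push the hand wheel round by its upright orange handle through exactly one full turn clockwise (seen from above), stopping when the handle is back in line with the red mark, neither short of it nor past it. Then push the yellow-knobbed locking lever over from the red mark's side to the far side, right up to its stop. Only push with the fingers, gently: grip or lift nothing, and leave the wheel at the mark and the bearing and other things on the bench where they are.

Things in the scene. Friction and masses are not known exactly. Their poses are not given: they have to be found in the camera images.
- press: Blue bench screw press fixed to the bench, in any of a range of places and headings. Base plate 110 (x) by 200 (y) by 20 mm, bridge 44 by 206 mm on two columns with its top at 107 mm, a wheel with vertical axis above it. Origin: centre of its underside on the bench. z is up; the red mark is on its -x side and the locking lever at its +y end.
- wheel_axis (a point): On the wheel's vertical axis at rim height, 128 mm above the bench. The dark wheel is a closed disc with a round rim, 124 mm across, rim 12 mm thick, spokes only in relief (top of it and of the hub nut 134 to 141 mm above the bench).
- handle (a point): Half-way up the orange handle, 166 mm above the bench. The handle is an upright round post fixed on the rim, 56 mm from the axis, 18 mm thick, from 138 to 194 mm above the bench; its free part can be pushed from any side. It travels with the wheel.
- index_mark (a point): Top of the red index block, 14 mm square, 135 mm above the bench, fixed to the press just outside the rim, 79 mm from the wheel axis. The handle starts in line with it (within 4 degrees).
- press_wheel (a joint): Angle of the wheel in rad: 0 with the handle in line with the red mark at the start, growing clockwise seen from above, 6.283 after one full turn. There is no stop at one turn, the wheel stays where it is left; pushing the handle takes about 3 N. One turn lowers the ram 10 mm, to 2 mm above the bearing.
- lever_pivot (a point): On the vertical pivot of the locking lever, 118 mm above the bench, 88 mm from the wheel axis on the press's +y side.
- lever_knob (a point): In the upright yellow knob of the locking lever, 152 mm above the bench. The knob is a round post 17 mm thick from 125 to 171 mm above the bench, 45 mm from the pivot. It travels with the lever.
- lock_lever (a joint): Angle of the locking lever in rad: 0 fully unlocked with the knob on the red mark's side (-x side of the press), 1.4 at the stop with the knob on the far side (+x). It turns clockwise seen from above as it grows, stays where it is left and takes about 2 to 3 N.
- bearing: Steel ball bearing, 47 mm across and 14 high, lying on the press base under the ram. Loose; not to be moved. Origin: centre of its underside.
- putty_tin: Small green and cream tin, 49 mm across and 56 high. Loose; not to be moved. Origin: centre of its underside.
- spark_plug_0: Spark plug lying down, 21x64x21 mm. Loose; not to be moved. Origin: centre of its underside.
- glue_bottle: Small red bottle with a white nozzle, 40 mm across and 111 high. Loose; not to be moved. Origin: centre of its underside.
- black_can: Black tin, 57 mm across and 92 high. Loose; not to be moved. Origin: centre of its underside.
- small_jar: Jar with a green lid, 60 mm across and 102 high. Loose; not to be moved. Origin: centre of its underside.

How it is judged:
By the outcome, as a careful person would: the job done as asked, in the order asked, and still so for the second after the job is handed in, with the robot touching nothing.
It also fails if it takes over 69 s, if anything falls off the work surface, if the arm or the gripper's body presses on something with over 40 N, if the wrist force passes 120 N, or if a joint passes its speed limit or range.

## Working session

There is one attempt and no reset: what is moved stays moved. The work goes in short steps, Python scripts to look and compute and a tool call to move; the robot and the scene stay as the last step left them, time stands still between calls to the robot, and variables do not carry over. Pictures are saved under pics/ and viewed, at most 11 in all, crops included, and the job is handed in when it is done.

Besides the shell and the picture viewer there is one more tool, called after "Call:" as name(argument=value, ...), one argument or row to a line, values as JSON. carry_out: Moves the arm, as the interface text tells. Its arguments: {"type":"object","properties":{"series":{"type":"array","items":{"type":"array"}},"newtons":{"type":"number"}},"required":["series"]}

```bash
mkdir -p pics; ls
python3 - <<'E'
from station import robot
import cv2,numpy as np
s=robot.sense();print(s)
ims=[]
for c in("scene","top"):
    im=robot.camera(c);ims.append(im)
    for n in("press","wheel_axis","handle","index_mark","lever_pivot","lever_knob","putty_tin","spark_plug_0","glue_bottle","black_can","small_jar"):
        r=robot.spot_in(c,n)
        print(c,n,[(np.round(d['location'],3).tolist(),round(d['confidence'],2)) for d in r[:2]])
    cv2.imwrite(f"pics/{c}0.png",im[:,:,::-1])
E
```

```text
pics
{'t': 0.0, 'joint_positions': array([-1.29057832,  0.43522578,  0.02497964,  1.57409801, -0.01162975,
        1.13396855, -0.07511708]), 'joint_velocities': array([ 0.00088379, -0.00134534,  0.00214341,  0.00066332, -0.0009347 ,
        0.00186618, -0.00146348]), 'effort': array([-5.69616022e-04, -6.70459700e+01,  1.02471694e+00, -3.16224253e+01,
        1.54140545e-02,  1.23375293e-02, -1.30946680e-05]), 'position': array([0.23332121, 0.57928096, 0.23052393]), 'eef_rot': array([ 1.90294110e-01,  9.81726819e-01, -7.72006118e-04, -8.97724040e-05]), 'ft_force': array([ 0.94606643, -0.57300027,  0.89798127]), 'moment': array([ 0.01595093,  0.0313933 , -0.00249342]), 'grasp_force': 0.0, 'width': 1.0001551137178535}
scene press [([0.541, -0.085, 0.093], 0.61), ([0.471, 0.01, 0.124], 0.5)]
scene wheel_axis [([0.534, -0.087, 0.092], 0.8)]
scene handle [([0.541, -0.088, 0.126], 0.62), ([0.489, -0.214, 0.052], 0.43)]
scene index_mark [([0.537, -0.088, 0.087], 0.96), ([0.472, 0.01, 0.124], 0.63)]
scene lever_pivot [([0.533, -0.081, 0.092], 0.58)]
scene lever_knob [([0.473, 0.01, 0.127], 0.73)]
scene putty_tin [([0.388, -0.076, 0.042], 0.88)]
scene spark_plug_0 [([0.457, -0.134, 0.014], 0.54), ([0.471, 0.01, 0.123], 0.43)]
scene glue_bottle [([0.486, -0.212, 0.049], 0.62)]
scene black_can []
scene small_jar [([0.689, -0.063, 0.093], 0.76)]
top press [([0.554, -0.057, 0.128], 0.59)]
top wheel_axis [([0.555, -0.06, 0.132], 0.56)]
top handle [([0.558, -0.067, 0.13], 0.89)]
top index_mark [([0.551, -0.057, 0.133], 0.59), ([0.493, 0.011, 0.128], 0.39)]
top lever_pivot [([0.551, -0.056, 0.133], 0.68)]
top lever_knob [([0.488, 0.01, 0.124], 0.57)]
top putty_tin [([0.394, -0.057, 0.053], 0.89)]
top spark_plug_0 []
top glue_bottle [([0.494, -0.191, 0.059], 0.67)]
top black_can [([0.657, -0.171, 0.08], 0.71)]
top small_jar [([0.691, -0.043, 0.094], 0.83), ([0.492, -0.192, 0.058], 0.39)]
```

View pics/scene0.png

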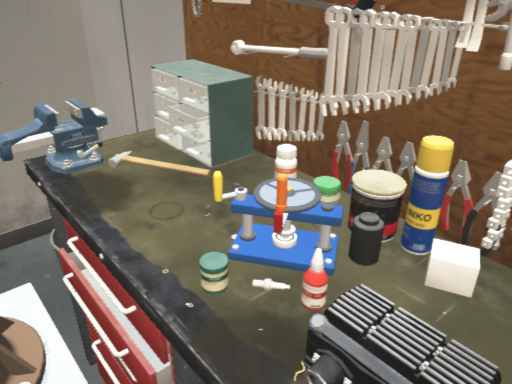

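View pics/top0.png

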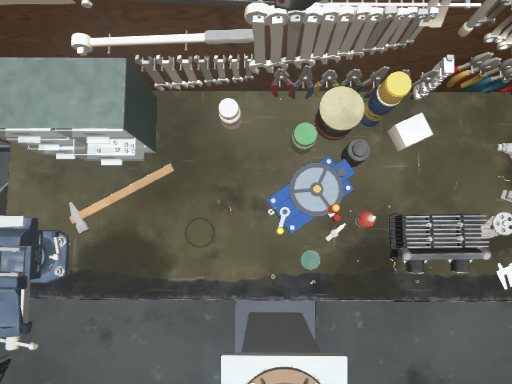

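```bash
cat > h.py <<'E'
import numpy as np,cv2
from station import robot
def ray(cam,u,v,z,p=None):
    p=p or robot.camera_params(cam);f=192/np.tan(np.radians(p['fovy'])/2)
    R=np.array(p['R']);t=np.array(p['t']);C=-R.T@t
    d=R.T@np.array([(u-p['cx'])/f,(v-p['cy'])/f,1]);return C+d*(z-C[2])/d[2]
def proj(cam,X,p=None):
    p=p or robot.camera_params(cam);f=192/np.tan(np.radians(p['fovy'])/2)
    c=np.array(p['R'])@np.asarray(X)+np.array(p['t']);return np.array([p['cx']+f*c[0]/c[2],p['cy']+f*c[1]/c[2]])
E
python3 - <<'E'
from h import *
im=cv2.imread('pics/top0.png')
cv2.imwrite('pics/topc.png',cv2.resize(im[150:275,255:385],None,fx=6,fy=6,interpolation=cv2.INTER_CUBIC)[:600])
for n,(u,v,z) in dict(axis=(317,189,.139),handle=(335,209,.194),mark=(337,217,.135),knob=(280,231,.171),pivot=(285,210,.12)).items(): print(n,ray('top',u,v,z).round(3))
for c in('top','scene','wrist'):
    p=robot.camera_params(c); print(c,p['fovy'],(-np.array(p['R']).T@p['t']).round(3))
    if c=='wrist':print(np.round(p['R'],3))
E
```

```text
axis [ 0.558 -0.069  0.139]
handle [ 0.51  -0.099  0.194]
mark [ 0.495 -0.114  0.135]
knob [0.463 0.016 0.171]
pivot [0.511 0.002 0.12 ]
top 54.441560052287976 [0.461 0.051 0.975]
scene 48.32631597495422 [ 0.069 -0.553  0.506]
wrist 63.96201512133611 [0.167 0.606 0.375]
[[ 0.374  0.927 -0.   ]
 [ 0.89  -0.359  0.28 ]
 [ 0.259 -0.105 -0.96 ]]
```

View pics/topc.png

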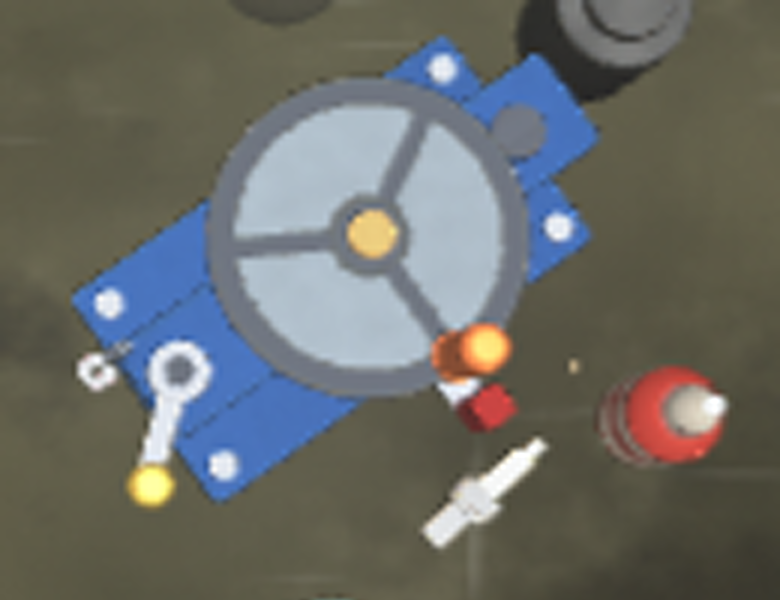

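The top crop shows the hub at about (317,189) full-frame, handle top at (336,208), red mark at (337,217), lever pivot at (285,211) and knob at (280,231). The press heading is about 33°. I'll move near it with the fingers shut.

Call:
carry_out(
  series=[
    [[-0.027,-0.027,-0.002],[0,0,0],1],
    [[-0.027,-0.027,-0.002],[0,0,0],1],
    [[-0.027,-0.027,-0.002],[0,0,0],1],
    [[-0.027,-0.027,-0.002],[0,0,0],1],
    [[-0.027,-0.027,-0.002],[0,0,0],1],
    [[-0.027,-0.027,-0.002],[0,0,0],1],
    [[-0.027,-0.027,-0.002],[0,0,0],1],
    [[-0.027,-0.027,-0.002],[0,0,0],1],
    [[-0.027,-0.027,-0.002],[0,0,0],1],
    [[-0.027,-0.027,-0.002],[0,0,0],1],
  ],
)

```text
t: 2.2
position: [0.3835, 0.227, 0.2517]
eef_rot: [0.19, 0.982, 0.0, 0.0]
ft_force: [0.2, -0.7, -0.3]
width: -0.004
grasp_force: 0.0
```

Call:
carry_out(
  series=[
    [[-0.027,-0.027,-0.002],[0,0,0],1],
    [[-0.027,-0.027,-0.002],[0,0,0],1],
    [[-0.027,-0.027,-0.002],[0,0,0],1],
    [[-0.027,-0.027,-0.002],[0,0,0],1],
    [[-0.027,-0.027,-0.002],[0,0,0],1],
    [[-0.027,-0.027,-0.002],[0,0,0],1],
    [[-0.027,-0.027,-0.002],[0,0,0],1],
    [[-0.027,-0.027,-0.002],[0,0,0],1],
    [[-0.027,-0.027,-0.002],[0,0,0],1],
    [[0,0,0],[0,0,0],1],
  ],
)

```text
t: 3.2
position: [0.5188, -0.0934, 0.2699]
eef_rot: [0.194, 0.981, -0.001, 0.001]
ft_force: [-0.2, 0.4, 0.1]
width: -0.004
grasp_force: 0.0
```

Run:
```python
from h import *
im=robot.camera('wrist');p=robot.camera_params('wrist')
cv2.imwrite('pics/w1.png',im[:,:,::-1]);import pickle;pickle.dump(p,open('w1.pkl','wb'))
s=robot.sense();print(s['position'],s['joint_positions'].round(2))
h=cv2.cvtColor(im,cv2.COLOR_RGB2HSV)
```

```text
[ 0.51805283 -0.09047517  0.2694358 ] [-0.3   0.25  0.47  1.79 -0.12  1.14  1.39]
```

View pics/w1.png

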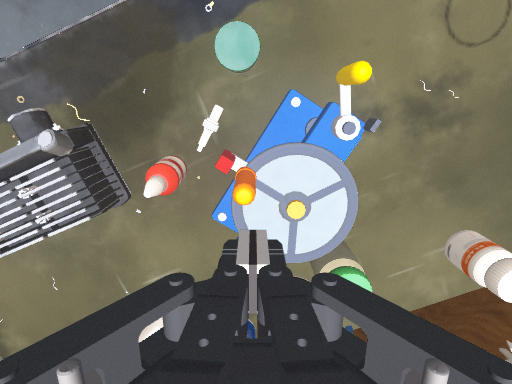

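Wrist view: hub nut at (296,210), handle top (244,194), red mark (226,162), knob top (361,72), pivot (348,127).

Run:
```python
from h import *
import pickle
from scipy.optimize import least_squares
pw=pickle.load(open('w1.pkl','rb'));pt=robot.camera_params('top')
# z, wrist px, top px
P=dict(axis=(.139,(296,210),(316.7,188.4)),handle=(.194,(244,194),(335.4,207.6)),mark=(.135,(228,163),(336.3,217.2)),knob=(.171,(361,72),(279.8,230.8)),pivot=(.122,(348,127),(284.5,211.4)))
for n,(z,a,b) in P.items(): print(n,ray('wrist',*a,z,pw).round(4),ray('top',*b,z,pt).round(4))
def model(q):
    x,y,h,a,l=q;X=np.array([np.cos(h),np.sin(h)]);Y=np.array([-X[1],X[0]]);A=np.array([x,y])
    u=lambda t:np.array([np.cos(t),np.sin(t)])
    return dict(axis=A,handle=A-.056*(X*np.cos(a)+Y*np.sin(a)),mark=A-.079*X,pivot=A+.088*Y,knob=A+.088*Y+.045*(Y*np.cos(l)-X*np.sin(l)))
def res(q):
    m=model(q);r=[]
    for n,(z,a,b) in P.items():
        r+=[*(proj('wrist',[*m[n],z],pw)-a)/2,*(proj('top',[*m[n],z],pt)-b)]
    return r
s=least_squares(res,[.558,-.069,.6,0,.7]);print(s.x,np.degrees(s.x[2:]),np.round(s.fun,1))
for k,v in model(s.x).items():print(k,v.round(4))
```

```text
axis [ 0.5589 -0.0632  0.139 ] [ 0.5593 -0.0684  0.139 ]
handle [ 0.5108 -0.0948  0.194 ] [ 0.5124 -0.0994  0.194 ]
mark [ 0.4938 -0.1053  0.135 ] [ 0.4947 -0.1125  0.135 ]
knob [0.463  0.0179 0.171 ] [0.4636 0.0161 0.171 ]
pivot [0.5068 0.0095 0.122 ] [0.508  0.0033 0.122 ]
[ 0.55812651 -0.06442215  0.61333563 -0.01356091  0.73835703] [35.14154274 -0.77698294 42.30474178] [-0.7 -0.1 -1.8  0.5 -0.5  1.  -1.6  0.3 -2.3  0.8 -1.2  0.5 -0.3  0.5
 -0.6  0.  -0.9  0.7 -1.9  0.2]
axis [ 0.5581 -0.0644]
handle [ 0.5119 -0.096 ]
mark [ 0.4935 -0.1099]
pivot [0.5075 0.0075]
knob [0.4635 0.0173]
```

Call:
carry_out(
  series=[
    [[0,0,0],[0,0,-0.142],1],
    [[0,0,0],[0,0,-0.142],1],
    [[0,0,0],[0,0,-0.142],1],
    [[0,0,0],[0,0,-0.142],1],
    [[0,0,0],[0,0,-0.142],1],
    [[0,0,0],[0,0,-0.142],1],
    [[0,0,0],[0,0,-0.142],1],
    [[0.004,-0.02,0.01],[0,0,0],1],
    [[0.005,-0.02,0.01],[0,0,0],1],
    [[0,0,0],[0,0,0],1],
  ],
)

```text
t: 4.25
position: [0.5328, -0.1269, 0.2482]
eef_rot: [-0.3, 0.954, -0.0, -0.001]
ft_force: [-0.9, -0.6, 0.5]
width: 0.001
grasp_force: 0.0
```

Call:
carry_out(
  series=[
    [[0,0,0.024],[0,0,0],1],
    [[0,0,0.024],[0,0,0],1],
    [[0,0,0.024],[0,0,0],1],
    [[0,0,0.022],[0,0,0],1],
    [[0,0,0],[0,0,0],1],
    [[0,0.003,0],[0,0,0],1],
    [[0,0.003,0],[0,0,0],1],
    [[0,0.003,0],[0,0,0],1],
    [[0,0.003,0],[0,0,0],1],
    [[0,0,0],[0,0,0],1],
  ],
)

```text
t: 5.25
position: [0.5268, -0.1158, 0.1561]
eef_rot: [-0.301, 0.954, -0.0, 0.001]
ft_force: [-0.6, -1.2, 0.9]
width: 0.005
grasp_force: 0.5
```

Call:
carry_out(
  series=[
    [[0.0016,0.0043,0],[0,0,0.075],1],
    [[0.0016,0.0043,0],[0,0,0.075],1],
    [[0.0016,0.0043,0],[0,0,0.075],1],
    [[0.0016,0.0043,0],[0,0,0.075],1],
    [[0.0016,0.0043,0],[0,0,0.075],1],
    [[0.0016,0.0043,0],[0,0,0.075],1],
    [[0.0016,0.0043,0],[0,0,0.075],1],
    [[0.0016,0.0043,0],[0,0,0.075],1],
    [[0.0016,0.0043,0],[0,0,0.075],1],
    [[0.0016,0.0043,0],[0,0,0.075],1],
  ],
)

```text
t: 6.25
position: [0.5005, -0.0802, 0.1558]
eef_rot: [0.071, 0.997, -0.0, 0.001]
ft_force: [1.5, -3.2, 0.1]
width: 0.001
grasp_force: 1.5
```

```bash
cat > chk.py <<'E'
from h import *
A=np.array([.559,-.066])
s=robot.sense();q=s['eef_rot'];ph=90-2*np.degrees(np.arctan2(q[0],q[1]))
r=s['position'][:2]-A;Y=np.array([np.cos(np.radians(ph)),np.sin(np.radians(ph))]);X=np.array([-Y[1],Y[0]])
im=robot.camera('top');p=robot.camera_params('top')
h=cv2.cvtColor(im,cv2.COLOR_RGB2HSV)
print('t',s['t'],'phi',ph.round(1),'tool-frame axis->tcp x,y',(r@X).round(4),(r@Y).round(4),'F',s['ft_force'].round(1),s['position'].round(4),'j',s['joint_positions'].round(2))
for n,a,z in (('orange',(8,19),.19),('yellow',(23,30),.171)):
    m=cv2.inRange(h,(a[0],170,130),(a[1],255,255));m[:150]=0;m[275:]=0;m[:,:255]=0;m[:,385:]=0
    k,l,st,c=cv2.connectedComponentsWithStats(m)
    for i in range(1,k):
        if st[i,4]>12: 
            P=ray('top',*c[i],z,p)[:2];print(n,st[i,4],c[i].round(1),P.round(4),'ang',np.degrees(np.arctan2(*(P-A)[::-1])).round(1))
E
python3 chk.py
```

```text
t 6.25 phi 81.8 tool-frame axis->tcp x,y 0.0559 -0.0224 F [ 1.5 -3.2  0.1] [ 0.5005 -0.0802  0.1558] j [-0.31  0.34  0.47  1.98 -0.2   0.86  1.7 ]
```

Call:
carry_out(
  series=[
    [[0.0016,0.0043,0],[0,0,0.075],1],
    [[0.0016,0.0043,0],[0,0,0.075],1],
    [[0.0016,0.0043,0],[0,0,0.075],1],
    [[0.0016,0.0043,0],[0,0,0.075],1],
    [[0.0016,0.0043,0],[0,0,0.075],1],
    [[0.0016,0.0043,0],[0,0,0.075],1],
    [[0.0016,0.0043,0],[0,0,0.075],1],
    [[0.0016,0.0043,0],[0,0,0.075],1],
    [[0.0016,0.0043,0],[0,0,0.075],1],
    [[0.0016,0.0043,0],[0,0,0.075],1],
  ],
)

```text
t: 7.3
position: [0.505, -0.0357, 0.1553]
eef_rot: [0.431, 0.902, -0.0, -0.0]
ft_force: [-0.7, -3.1, 0.2]
width: 0.0
grasp_force: 1.5
```

```bash
python3 chk.py
```

```text
t 7.3 phi 38.9 tool-frame axis->tcp x,y 0.0575 -0.023 F [-0.7 -3.1  0.2] [ 0.505  -0.0357  0.1553] j [-0.53  0.37  0.65  1.99 -0.29  0.87  0.96]
```

Call:
carry_out(
  series=[
    [[0.0016,0.0043,0],[0,0,0.075],1],
    [[0.0016,0.0043,0],[0,0,0.075],1],
    [[0.0016,0.0043,0],[0,0,0.075],1],
    [[0.0016,0.0043,0],[0,0,0.075],1],
    [[0.0016,0.0043,0],[0,0,0.075],1],
    [[0.0016,0.0043,0],[0,0,0.075],1],
    [[0.0016,0.0043,0],[0,0,0.075],1],
    [[0.0016,0.0043,0],[0,0,0.075],1],
    [[0.0016,0.0043,0],[0,0,0.075],1],
    [[0.0016,0.0043,0],[0,0,0.075],1],
  ],
)

```text
t: 8.35
position: [0.5387, -0.0063, 0.1551]
eef_rot: [0.731, 0.683, -0.001, -0.001]
ft_force: [-3.6, -1.6, 1.4]
width: -0.003
grasp_force: 1.5
```

Call:
carry_out(
  series=[
    [[0.0016,0.0043,0],[0,0,0.075],1],
    [[0.0016,0.0043,0],[0,0,0.075],1],
    [[0.0016,0.0043,0],[0,0,0.075],1],
    [[0.0016,0.0043,0],[0,0,0.075],1],
    [[0.0016,0.0043,0],[0,0,0.075],1],
    [[0.0016,0.0043,0],[0,0,0.075],1],
    [[0.0016,0.0043,0],[0,0,0.075],1],
    [[0.0016,0.0043,0],[0,0,0.075],1],
    [[0.0016,0.0043,0],[0,0,0.075],1],
    [[0.0016,0.0043,0],[0,0,0.075],1],
  ],
)

```text
t: 9.35
position: [0.5839, -0.0074, 0.155]
eef_rot: [0.93, 0.368, -0.0, -0.001]
ft_force: [-2.7, 2.0, 2.0]
width: -0.004
grasp_force: 1.6
```

```bash
python3 chk.py
```

```text
t 9.35 phi -46.8 tool-frame axis->tcp x,y 0.0583 -0.0257 F [-2.7  2.   2. ] [ 0.5839 -0.0074  0.155 ] j [-0.74  0.62  1.02  1.82 -0.61  1.05 -0.3 ]
```

Call:
carry_out(
  series=[
    [[0.0014,0.0043,0],[0,0,0.075],1],
    [[0.0014,0.0043,0],[0,0,0.075],1],
    [[0.0014,0.0043,0],[0,0,0.075],1],
    [[0.0014,0.0043,0],[0,0,0.075],1],
    [[0.0014,0.0043,0],[0,0,0.075],1],
    [[0.0014,0.0043,0],[0,0,0.075],1],
    [[0.0014,0.0043,0],[0,0,0.075],1],
    [[0.0014,0.0043,0],[0,0,0.075],1],
    [[0.0014,0.0043,0],[0,0,0.075],1],
    [[0.0014,0.0043,0],[0,0,0.075],1],
  ],
)

```text
t: 10.4
position: [0.6145, -0.0398, 0.155]
eef_rot: [1.0, 0.003, 0.0, -0.001]
ft_force: [2.5, 4.1, 0.2]
width: -0.007
grasp_force: 1.9
```

```bash
python3 chk.py
```

```text
t 10.4 phi -89.7 tool-frame axis->tcp x,y 0.0557 -0.0259 F [2.5 4.1 0.2] [ 0.6145 -0.0398  0.155 ] j [-0.71  0.77  1.18  1.75 -0.77  1.18 -0.87]
```

Call:
carry_out(
  series=[
    [[0,-0.006,0],[0,0,0],1],
    [[0,-0.006,0],[0,0,0],1],
    [[0,0,-0.02],[0,0,0],1],
    [[0,0,-0.02],[0,0,0],1],
    [[0,0,-0.02],[0,0,0],1],
    [[0,0,0],[0,0,-0.13],1],
    [[0,0,0],[0,0,-0.13],1],
    [[0,0,0],[0,0,-0.13],1],
    [[0,0,0],[0,0,-0.13],1],
    [[0,0,0],[0,0,-0.13],1],
  ],
)

```text
t: 11.45
position: [0.6135, -0.0287, 0.2153]
eef_rot: [0.946, 0.325, -0.0, -0.0]
ft_force: [0.0, 0.6, 0.4]
width: 0.001
grasp_force: 0.0
```

Call:
carry_out(
  series=[
    [[0,0,0],[0,0,-0.13],1],
    [[0,0,0],[0,0,-0.13],1],
    [[0,0,0],[0,0,-0.13],1],
    [[0,0,0],[0,0,-0.13],1],
    [[0,0,0],[0,0,-0.13],1],
    [[0,0,0],[0,0,-0.13],1],
    [[0,0,0],[0,0,-0.13],1],
    [[0,0,0],[0,0,-0.13],1],
    [[0,0,0],[0,0,-0.13],1],
    [[0,0,0],[0,0,-0.13],1],
  ],
)

```text
t: 12.45
position: [0.6135, -0.0288, 0.2154]
eef_rot: [0.557, 0.831, 0.0, 0.0]
ft_force: [0.8, -0.2, -0.5]
width: -0.001
grasp_force: 0.0
```

Call:
carry_out(
  series=[
    [[0,0,0],[0,0,-0.13],1],
    [[0,0,0],[0,0,-0.13],1],
    [[0,0,0],[0,0,-0.13],1],
    [[0,0,0],[0,0,-0.13],1],
    [[0,0,0],[0,0,-0.13],1],
    [[0,0,0],[0,0,-0.13],1],
    [[0,0,0],[0,0,-0.13],1],
    [[0,0,0],[0,0,-0.13],1],
    [[0,0,0],[0,0,-0.13],1],
    [[0,0,0],[0,0,0],1],
  ],
)

```text
t: 13.45
position: [0.6136, -0.0291, 0.2155]
eef_rot: [0.007, 1.0, 0.0, 0.0]
ft_force: [-0.1, 0.8, 0.4]
width: 0.002
grasp_force: 0.0
```

```bash
python3 chk.py
python3 - <<'E'
from h import *
for c in('top','wrist'):
    im=robot.camera(c)
    cv2.imwrite(f'pics/{c}2.png',im[:,:,::-1])
a=cv2.imread('pics/top2.png')[150:275,255:385];a=cv2.resize(a,(399,384));cv2.imwrite('pics/m2.png',cv2.resize(np.hstack([a,cv2.imread('pics/wrist2.png')]),(798,336)))
E
```

```text
t 13.45 phi 89.2 tool-frame axis->tcp x,y -0.054 0.0377 F [-0.1  0.8  0.4] [ 0.6136 -0.0291  0.2155] j [-0.32  0.44  0.4   1.65 -0.19  1.09  1.7 ]
```

View pics/m2.png

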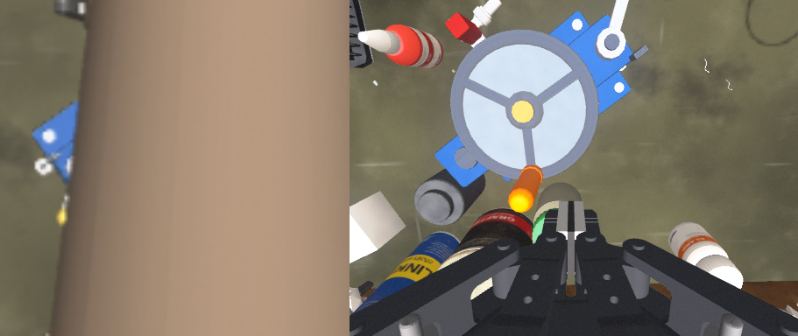

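Call:
carry_out(
  series=[
    [[-0.002,0,0.02],[0,0,0],1],
    [[0,0,0.02],[0,0,0],1],
    [[0,0,0.02],[0,0,0],1],
    [[0,-0.004,0],[0,0,0],1],
    [[0,-0.004,0],[0,0,0],1],
    [[0,-0.004,0],[0,0,0],1],
    [[-0.0016,-0.0043,0],[0,0,0.075],1],
    [[-0.0016,-0.0043,0],[0,0,0.075],1],
    [[-0.0016,-0.0043,0],[0,0,0.075],1],
    [[-0.0016,-0.0043,0],[0,0,0.075],1],
  ],
)

```text
t: 14.6
position: [0.6211, -0.0586, 0.1566]
eef_rot: [0.16, 0.987, 0.001, 0.001]
ft_force: [2.1, 2.6, -1.5]
width: 0.006
grasp_force: 1.8
```

Call:
carry_out(
  series=[
    [[-0.0016,-0.0043,0],[0,0,0.075],1],
    [[-0.0016,-0.0043,0],[0,0,0.075],1],
    [[-0.0016,-0.0043,0],[0,0,0.075],1],
    [[-0.0016,-0.0043,0],[0,0,0.075],1],
    [[-0.0016,-0.0043,0],[0,0,0.075],1],
    [[-0.0016,-0.0043,0],[0,0,0.075],1],
    [[-0.0016,-0.0043,0],[0,0,0.075],1],
    [[-0.0016,-0.0043,0],[0,0,0.075],1],
    [[-0.0016,-0.0043,0],[0,0,0.075],1],
    [[-0.0016,-0.0043,0],[0,0,0.075],1],
  ],
)

```text
t: 15.6
position: [0.6085, -0.1026, 0.1572]
eef_rot: [0.511, 0.86, 0.001, 0.002]
ft_force: [4.4, -0.2, 0.3]
width: -0.001
grasp_force: 1.8
```

```bash
python3 chk.py
```

```text
t 15.6 phi 28.6 tool-frame axis->tcp x,y -0.0558 0.0259 F [ 4.4 -0.2  0.3] [ 0.6085 -0.1026  0.1572] j [-0.37  0.55  0.67  1.73 -0.4   1.    0.95]
```

Call:
carry_out(
  series=[
    [[-0.0016,-0.0043,0],[0,0,0.075],1],
    [[-0.0016,-0.0043,0],[0,0,0.075],1],
    [[-0.0016,-0.0043,0],[0,0,0.075],1],
    [[-0.0016,-0.0043,0],[0,0,0.075],1],
    [[-0.0016,-0.0043,0],[0,0,0.075],1],
    [[-0.0016,-0.0043,0],[0,0,0.075],1],
    [[-0.0016,-0.0043,0],[0,0,0.075],1],
    [[-0.0016,-0.0043,0],[0,0,0.075],1],
    [[-0.0016,-0.0043,0],[0,0,0.075],1],
    [[-0.0016,-0.0043,0],[0,0,0.075],1],
  ],
)

```text
t: 16.65
position: [0.5689, -0.1257, 0.1569]
eef_rot: [0.79, 0.613, 0.001, 0.002]
ft_force: [2.9, -2.8, 1.3]
width: 0.003
grasp_force: 1.8
```

Call:
carry_out(
  series=[
    [[-0.0016,-0.0043,0],[0,0,0.075],1],
    [[-0.0016,-0.0043,0],[0,0,0.075],1],
    [[-0.0016,-0.0043,0],[0,0,0.075],1],
    [[-0.0016,-0.0043,0],[0,0,0.075],1],
    [[-0.001,-0.003,0],[0,0,0.05],1],
    [[0,0,0],[0,0,0],1],
    [[0,0,0],[0,0,0],1],
  ],
)

```text
t: 17.35
position: [0.5469, -0.1241, 0.1561]
eef_rot: [0.884, 0.468, 0.001, 0.001]
ft_force: [1.8, -2.5, 2.1]
width: -0.003
grasp_force: 1.5
```

```bash
python3 chk.py
python3 - <<'E'
from h import *
import pickle
p=robot.camera_params('wrist');im=robot.camera('wrist');pickle.dump(p,open('w3.pkl','wb'))
cv2.imwrite('pics/wrist3.png',im[:,:,::-1])
im=robot.camera('scene')[:,:,::-1];cv2.imwrite('pics/s3.png',cv2.resize(im[150:290,190:360],None,fx=4,fy=4,interpolation=cv2.INTER_CUBIC))
E
```

```text
t 17.35 phi -34.1 tool-frame axis->tcp x,y -0.0549 0.0226 F [ 1.8 -2.5  2.1] [ 0.5469 -0.1241  0.1561] j [-0.55  0.57  1.    1.88 -0.57  1.01  0.11]
```

View pics/wrist3.png

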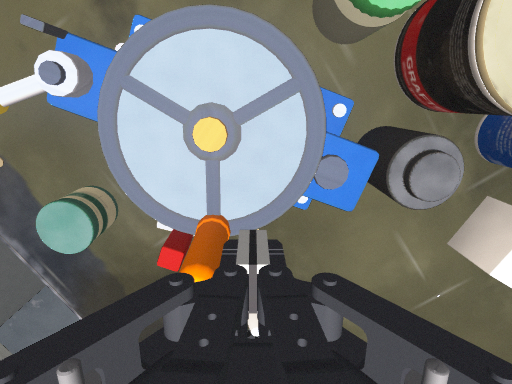

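Wrist view: hub nut at (210,134), the spoke leads to the handle base at (215,222), red mark at about (176,250), about 20° short.

Run:
```python
from h import *
import pickle
p=pickle.load(open('w3.pkl','rb'))
im=cv2.imread('pics/wrist3.png');h=cv2.cvtColor(im,cv2.COLOR_BGR2HSV)
m=cv2.inRange(h,(0,180,60),(4,255,255))|cv2.inRange(h,(174,180,60),(180,255,255));m[:225]=0;m[280:]=0;m[:,:150]=0;m[:,200:]=0
ys,xs=np.nonzero(m);v=h[ys,xs,2];print(len(xs),np.percentile(v,[5,25,50,75,95]))
k=v>np.percentile(v,60)*0.9;print('bright',xs[k].mean(),ys[k].mean(),xs[k].min(),xs[k].max(),ys[k].min(),ys[k].max())
A=ray('wrist',210,134,.141,p)[:2]
S=ray('wrist',213,198,.134,p)[:2];H=ray('wrist',215,224,.138,p)[:2]
M=ray('wrist',xs[k].mean(),ys[k].mean(),.135,p)[:2];PV=ray('wrist',52,73,.122,p)[:2]
a=lambda P:(np.degrees(np.arctan2(*(P-A)[::-1])).round(1),np.linalg.norm(P-A).round(4))
print(A,'spoke',a(S),'handle',a(H),'mark',a(M),'pivot',a(PV))
def T(x,y,z):return np.round(proj('wrist',[*(A+np.array([x,y])),z],p),1)
print([T(.056*np.cos(np.radians(t)),.056*np.sin(np.radians(t)),.194) for t in(-120,-124,-128)])
cv2.imwrite('pics/c3.png',cv2.resize(im[110:300,130:270],None,fx=3,fy=3,interpolation=cv2.INTER_CUBIC))
```

```text
851 [106. 119. 214. 234. 236.]
bright 169.69392523364485 258.85981308411215 157 182 247 270
[ 0.55913746 -0.06644828] spoke (np.float64(-125.2), np.float64(0.0364)) handle (np.float64(-123.7), np.float64(0.0506)) mark (np.float64(-144.7), np.float64(0.0791)) pivot (np.float64(126.3), np.float64(0.0919))
[array([208.3, 290.9]), array([198.4, 291.3]), array([188.5, 291. ])]
```

View pics/c3.png

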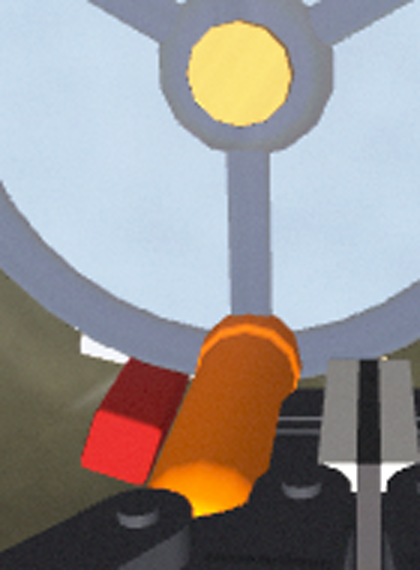

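The bright red top face of the mark lies at −144.7° and the handle at about −124.5°, so about 20° remain.

Call:
carry_out(
  series=[
    [[-0.0009,-0.0023,0],[0,0,0.04],1],
    [[-0.0009,-0.0023,0],[0,0,0.04],1],
    [[-0.0009,-0.0023,0],[0,0,0.04],1],
    [[-0.0009,-0.0023,0],[0,0,0.04],1],
    [[-0.0009,-0.0023,0],[0,0,0.04],1],
    [[-0.0009,-0.0023,0],[0,0,0.04],1],
    [[-0.0009,-0.0023,0],[0,0,0.04],1],
    [[0,0,0],[0,0,0],1],
    [[0,0,0],[0,0,0],1],
  ],
)

```text
t: 18.4
position: [0.5299, -0.1174, 0.1551]
eef_rot: [0.94, 0.34, -0.0, -0.0]
ft_force: [1.7, -1.7, 0.8]
width: 0.004
grasp_force: 0.7
```

```bash
python3 chk.py
cat > look.py <<'E'
from h import *
import sys,pickle
n=sys.argv[1]
p=robot.camera_params('wrist');im=robot.camera('wrist')[:,:,::-1].copy();pickle.dump(p,open(f'w{n}.pkl','wb'))
A=np.array([.559,-.0664])
cv2.imwrite(f'pics/raw{n}.png',im)
def poly(pts,z,s):return [np.int32(np.round(4*s*(proj('wrist',[*q,z],p)-o)*1)) for q in pts]
a=proj('wrist',[*A,.138],p);M=A+.079*np.array([np.cos(np.radians(-144.7)),np.sin(np.radians(-144.7))]);m=proj('wrist',[*M,.135],p)
c=(a+m)/2;x0=int(np.clip(c[0]-80,0,352));y0=int(np.clip(c[1]-75,0,234))
big=cv2.resize(im[y0:y0+150,x0:x0+160],None,fx=4,fy=4,interpolation=cv2.INTER_CUBIC)
o=np.array([x0,y0])
def put(P,z,col):
    u=(proj('wrist',[*P,z],p)-o+.5)*4;cv2.circle(big,tuple(int(v) for v in u),4,col,-1)
put(A,.141,(255,0,0));put(M,.135,(0,255,0))
for t in(-134.7,-139.7,-144.7,-149.7):
    P=A+.047*np.array([np.cos(np.radians(t)),np.sin(np.radians(t))]);put(P,.138,(0,255,0) if t==-144.7 else (255,0,255))
cv2.imwrite(f'pics/l{n}.png',big);print(x0,y0)
E
python3 look.py 4
```

```text
t 18.4 phi -50.2 tool-frame axis->tcp x,y -0.0552 0.0208 F [ 1.7 -1.7  0.8] [ 0.5299 -0.1174  0.1551] j [-0.61  0.58  1.1   1.92 -0.61  1.02 -0.12]
131 123
```

View pics/l4.png

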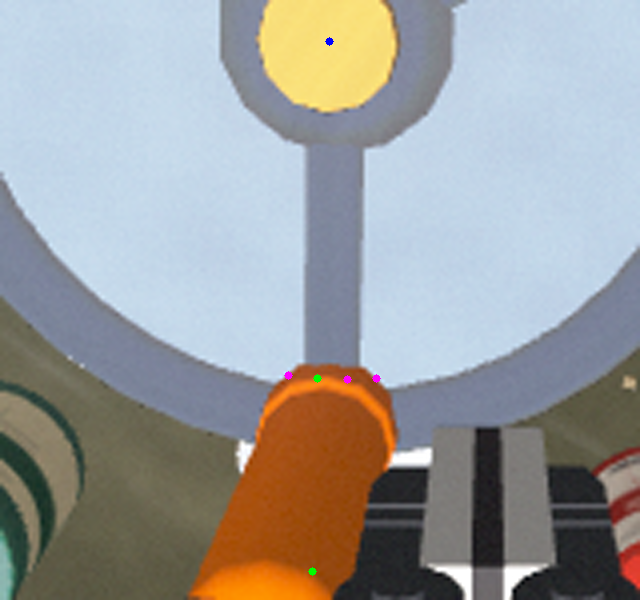

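Call:
carry_out(
  series=[
    [[0,-0.0009,0],[0,0,0],1],
    [[0,-0.0009,0],[0,0,0],1],
    [[0,0,0],[0,0,0],1],
    [[0,0.006,0],[0,0,0],1],
    [[0,0.01,0],[0,0,0],1],
    [[0,0,-0.03],[0,0,0],1],
    [[0,0,-0.03],[0,0,0],1],
    [[-0.025,0,-0.02],[0,0,0],1],
    [[-0.025,0,0],[0,0,0],1],
    [[0,0,0],[0,0,0],1],
  ],
)

```text
t: 19.5
position: [0.4984, -0.1638, 0.2363]
eef_rot: [0.941, 0.337, 0.0, 0.0]
ft_force: [0.5, -0.2, 0.9]
width: -0.0
grasp_force: 0.0
```

Call:
carry_out(
  series=[
    [[0,0,0],[0,0,0],1],
    [[0,0,0],[0,0,0],1],
  ],
)

```text
t: 19.7
position: [0.5011, -0.1602, 0.2351]
eef_rot: [0.94, 0.34, -0.0, -0.0]
ft_force: [-0.3, 0.7, -0.4]
width: -0.004
grasp_force: 0.0
```

```bash
python3 look.py 5
```

```text
122 30
```

View pics/l5.png

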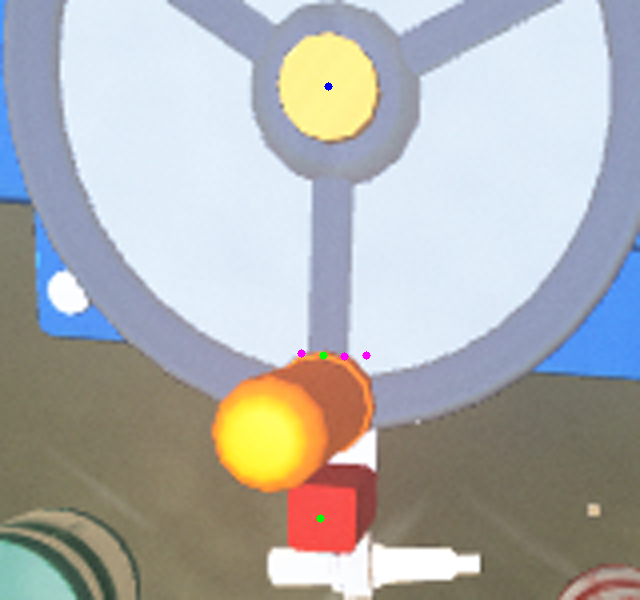

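Run:
```python
from h import *
import pickle
p=pickle.load(open('w5.pkl','rb'))
A=np.array([.559,-.0664])
for n,u,v,z in (('hub',328,86,.141),('top',270,433,.194),('spoke',328,345,.134),('spoke136',328,345,.136),('spokein',333,190,.134),('mark',322,517,.135),('s1',195,10,.134),('s2',523,8,.134)):
    P=ray('wrist',122+u/4-.5,30+v/4-.5,z,p)[:2];d=P-A;print(n,P.round(4),np.degrees(np.arctan2(d[1],d[0])).round(2),np.linalg.norm(d).round(4))
```

```text
hub [ 0.559  -0.0663] 97.65 0.0001
top [ 0.5147 -0.0992] -143.53 0.0551
spoke [ 0.5223 -0.0927] -144.36 0.0451
spoke136 [ 0.5226 -0.0929] -143.98 0.045
spokein [ 0.5454 -0.0764] -143.69 0.0169
mark [ 0.495  -0.1121] -144.49 0.0787
s1 [ 0.5539 -0.0388] 100.56 0.0281
s2 [ 0.5918 -0.0841] -28.29 0.0373
```

Handle −143.5…−144.4° against mark −144.5° (handle top at crop (270,433), mark at (322,517)): aligned within about 1°. Now the lever.

Call:
carry_out(
  series=[
    [[0,0,0],[0,0,-0.137],1],
    [[0,0,0],[0,0,-0.137],1],
    [[0,0,0],[0,0,-0.137],1],
    [[0,0,0],[0,0,-0.137],1],
    [[0,0,0],[0,0,-0.137],1],
    [[0,0,0],[0,0,-0.137],1],
    [[0,0,0],[0,0,-0.137],1],
    [[0,0,0],[0,0,-0.137],1],
    [[0,0,0],[0,0,-0.137],1],
    [[0,0,0],[0,0,-0.137],1],
  ],
)

```text
t: 20.75
position: [0.5009, -0.1601, 0.235]
eef_rot: [0.511, 0.86, -0.0, -0.0]
ft_force: [0.2, -0.7, 0.3]
width: 0.003
grasp_force: 0.0
```

Call:
carry_out(
  series=[
    [[0,0,0],[0,0,-0.137],1],
    [[0,0,0],[0,0,-0.137],1],
    [[0,0,0],[0,0,-0.137],1],
    [[0,0,0],[0,0,-0.137],1],
    [[0,0,0],[0,0,-0.137],1],
    [[0,0,0],[0,0,-0.137],1],
    [[0.02,0.03,0],[0,0,0],1],
    [[0.02,0.03,0],[0,0,0],1],
    [[0.02,0.03,0],[0,0,0],1],
    [[0.02,0.03,0],[0,0,0],1],
  ],
)

```text
t: 21.75
position: [0.4533, -0.0226, 0.2351]
eef_rot: [0.128, 0.992, -0.0, -0.0]
ft_force: [0.2, 0.7, 0.8]
width: 0.001
grasp_force: 0.0
```

Call:
carry_out(
  series=[
    [[0,0,0],[0,0,0],1],
    [[0,0,0],[0,0,0],1],
  ],
)

```text
t: 21.95
position: [0.4538, -0.0231, 0.2352]
eef_rot: [0.127, 0.992, 0.0, -0.0]
ft_force: [-0.6, -0.3, -1.1]
width: -0.0
grasp_force: 0.0
```

Run:
```python
from h import *
import pickle
s=robot.sense();print(s['position'],s['eef_rot'].round(3),s['joint_positions'].round(2))
p=robot.camera_params('wrist');im=robot.camera('wrist');h=cv2.cvtColor(im,cv2.COLOR_RGB2HSV)
cv2.imwrite('pics/w6.png',im[:,:,::-1])
m=cv2.inRange(h,(22,150,200),(32,255,255));k,l,st,c=cv2.connectedComponentsWithStats(m)
for i in range(1,k):
    if st[i,4]>40:print(st[i],c[i].round(1),ray('wrist',*c[i],.168,p).round(4))
```

```text
[ 0.45383766 -0.0231484   0.23522803] [ 0.127  0.992  0.    -0.   ] [-0.55  0.15  0.56  2.   -0.09  1.02  1.37]
[293 178  28  35 652] [306.  195.5] [0.4571 0.0154 0.168 ]
```

View pics/w6.png

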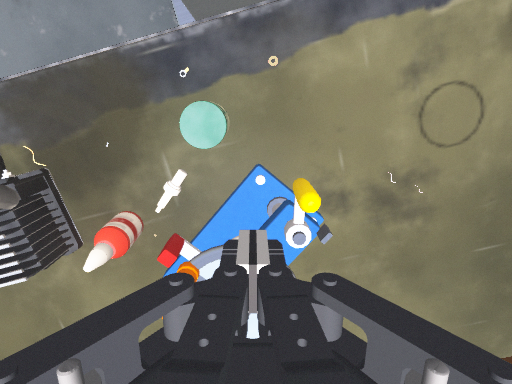

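Knob top at (311,202) and pivot at (298,236), agreeing with the estimate. Descending and pushing.

Call:
carry_out(
  series=[
    [[0,0,0.024],[0,0,0],1],
    [[0,0,0.024],[0,0,0],1],
    [[0,0,0.024],[0,0,0],1],
    [[0,0,0.02],[0,0,0],1],
    [[0,0,0],[0,0,0],1],
    [[0,0.004,0],[0,0,0],1],
    [[0,0.004,0],[0,0,0],1],
    [[0,0.004,0],[0,0,0],1],
    [[0,0.004,0],[0,0,0],1],
    [[0,0,0],[0,0,0],1],
  ],
)

```text
t: 23.0
position: [0.4582, -0.0078, 0.1437]
eef_rot: [0.127, 0.992, 0.0, 0.0]
ft_force: [-0.1, -0.1, 0.1]
width: 0.0
grasp_force: 0.0
```

Call:
carry_out(
  series=[
    [[0.0016,0.0034,0],[0,0,0.075],1],
    [[0.0016,0.0034,0],[0,0,0.075],1],
    [[0.0016,0.0034,0],[0,0,0.075],1],
    [[0.0016,0.0034,0],[0,0,0.075],1],
    [[0.0016,0.0034,0],[0,0,0.075],1],
    [[0.0016,0.0034,0],[0,0,0.075],1],
    [[0.0016,0.0034,0],[0,0,0.075],1],
    [[0.0016,0.0034,0],[0,0,0.075],1],
    [[0.0016,0.0034,0],[0,0,0.075],1],
    [[0.0016,0.0034,0],[0,0,0.075],1],
  ],
)

```text
t: 24.0
position: [0.462, 0.0277, 0.1431]
eef_rot: [0.484, 0.875, -0.0, -0.001]
ft_force: [-4.9, -0.2, 0.4]
width: 0.002
grasp_force: 1.6
```

```bash
sed -i 's/\.559,-\.066\]/.508,.0053]/' chk.py; python3 chk.py
```

```text
t 24.0 phi 32.1 tool-frame axis->tcp x,y 0.0434 -0.027 F [-4.9 -0.2  0.4] [0.462  0.0277 0.1431] j [-0.73  0.32  0.7   2.1  -0.29  0.81  0.71]
```

Call:
carry_out(
  series=[
    [[0.0016,0.0036,0],[0,0,0.075],1],
    [[0.0016,0.0036,0],[0,0,0.075],1],
    [[0.0016,0.0036,0],[0,0,0.075],1],
    [[0.0016,0.0036,0],[0,0,0.075],1],
    [[0.0016,0.0036,0],[0,0,0.075],1],
    [[0.0016,0.0036,0],[0,0,0.075],1],
    [[0.0016,0.0036,0],[0,0,0.075],1],
    [[0.001,0.0024,0],[0,0,0.05],1],
    [[0,0,0],[0,0,0],1],
  ],
)

```text
t: 24.95
position: [0.4852, 0.0479, 0.1431]
eef_rot: [0.711, 0.704, -0.0, -0.0]
ft_force: [-2.4, 2.0, -1.2]
width: 0.001
grasp_force: 0.9
```

```bash
python3 chk.py
```

```text
t 24.95 phi -0.6 tool-frame axis->tcp x,y 0.0424 -0.0233 F [-2.4  2.  -1.2] [0.4852 0.0479 0.1431] j [-0.84  0.4   0.85  2.06 -0.4   0.85  0.22]
```

Call:
carry_out(
  series=[
    [[0,0.0015,0],[0,0,0.02],1],
    [[0,0.0015,0],[0,0,0.02],1],
    [[0,0.0015,0],[0,0,0.02],1],
    [[0,0,0],[0,0,0],1],
  ],
)

```text
t: 25.4
position: [0.4898, 0.0473, 0.1432]
eef_rot: [0.732, 0.681, -0.0, -0.0]
ft_force: [-5.0, 3.3, 1.8]
width: 0.003
grasp_force: 2.3
```

Call:
carry_out(
  series=[
    [[0,0.0015,0],[0,0,0],1],
    [[0,0.0015,0],[0,0,0],1],
    [[0,0,0],[0,0,0],1],
  ],
)

```text
t: 25.7
position: [0.4902, 0.0473, 0.1428]
eef_rot: [0.732, 0.682, -0.002, -0.002]
ft_force: [-13.3, 3.6, 9.4]
width: -0.002
grasp_force: 7.1
```

The force rose to 13 N with no further motion, so the lever is at its stop. Backing off and checking.

Call:
carry_out(
  series=[
    [[0,-0.006,0],[0,0,0],1],
    [[0,-0.01,0],[0,0,0],1],
    [[0,-0.005,-0.02],[0,0,0],1],
    [[0,0,-0.03],[0,0,0],1],
    [[0,0,-0.03],[0,0,0],1],
    [[0,-0.03,-0.03],[0,0,0],1],
    [[0.03,-0.03,0],[0,0,0],1],
    [[0.04,-0.02,0],[0,0,0],1],
    [[0.04,0,0],[0,0,0],1],
    [[0.04,0,0],[0,0,0],1],
  ],
)

```text
t: 26.7
position: [0.4025, 0.2058, 0.2539]
eef_rot: [0.731, 0.682, 0.002, -0.001]
ft_force: [-0.3, -0.7, 1.3]
width: -0.0
grasp_force: 0.0
```

Call:
carry_out(
  series=[
    [[0.04,0,0],[0,0,0],1],
    [[0.04,0,0],[0,0,0],1],
    [[0,0,0],[0,0,0],1],
    [[0,0,0],[0,0,0],1],
  ],
)

```text
t: 27.1
position: [0.4088, 0.2839, 0.2531]
eef_rot: [0.731, 0.682, 0.0, 0.001]
ft_force: [0.0, -0.5, -0.5]
width: 0.001
grasp_force: 0.0
```

Run:
```python
from h import *
print(robot.sense()['position'])
a=robot.camera('top')[150:275,255:385,::-1];b=robot.camera('scene')[140:310,170:350,::-1]
cv2.imwrite('pics/fin.png',np.hstack([cv2.resize(a,(400,385),interpolation=cv2.INTER_CUBIC),cv2.resize(b,(400,385),interpolation=cv2.INTER_CUBIC)]))
```

```text
[0.408768   0.28389035 0.25313002]
```

View pics/fin.png

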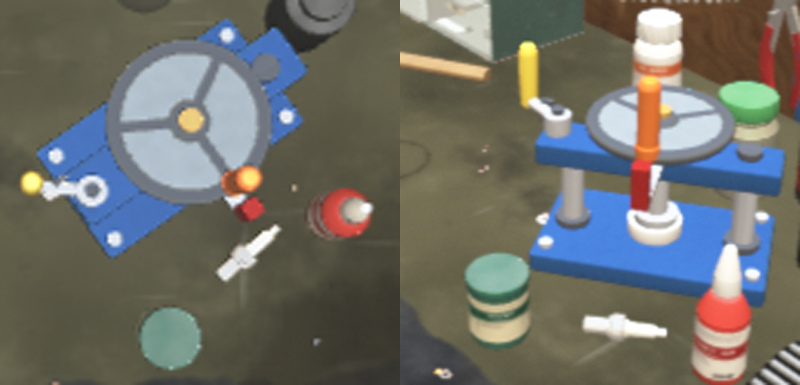

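The final picture shows the handle at (248,178) in line with the red mark at (249,208), and the lever against its stop peg with the knob at (31,183). The other things are where they were.

```bash
python3 -c "
from station import robot
print(robot.sign_off())"
```

```text
the job is handed in; nothing more can be done
None
```

I turned the wheel one full turn clockwise, stopping with the handle within about 1° of the red mark. I then pushed the locking lever over to its stop, moved the arm clear of everything and handed the job in at about 27 s.

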